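# Click the amber filter under the photoreactor lamp

### The job

With a fingertip, gently flick the filter wheel round by its lobed edge, without gripping it, by just as many clicks as it takes for the amber filter to click in under the lamp, and leave it there. The lamp is burning: on the way never let the open hole (the one without glass) come under it. Keep off the filter glass, and leave the loose things around where they are.

Things in the scene. Friction and masses are not known exactly. Their poses are not given: they have to be found in the camera images.
- stand: Fixed lamp stand. Origin on the table straight below the wheel's axle, z up; x axis from the axle to the lamp and column, so the wheel's free edge is on the -x side. Grey base plate x -40 to 195, y -75 to 75, 12 mm high; steel column 25 mm thick at x = 160, 347 mm high. Aluminium wheel bracket below the wheel, 142 to 160 mm above the table, under 57 mm from the axle except towards the column.
- lamp_foot (a point): Centre of the lower end of the lamp's black upright tube (41 mm across), 184 mm above the table, 12 mm over the wheel's top face, 43 mm from the axle. From 246 mm up a finned head 52 mm across, to 328 mm above the table; an arm 22 mm wide holds it to the column at 266 to 284 mm. All fixed.
- axle (a point): Centre of the filter wheel on its vertical turning axis, level with the wheel's top face (172 mm above the table). The wheel is a dark level disc, 120 mm across, 12 mm thick (160 to 172 mm above the table), 152 mm across with its eight finger lobes. An aluminium hub cap 28 mm across stands 7 mm above the top face.
- wheel_angle (a joint): Angle of the wheel in rad, growing counterclockwise seen from above, no end stops; 0 = amber clicked in under the lamp. A spring ball clicks it to rest at each multiple of 0.785 (45 degrees). Turning it out of a click takes 1 N at the edge, rising to about 4 N; past half way it snaps on to the next. At the start it rests 2 to 4 clicks below 0, so it must be turned counterclockwise.
- lobe (a point): Tip of the finger lobe next counterclockwise of amber (22.5 degrees), at mid thickness, 166 mm above the table, 76 mm from the axis; turns with the wheel. Eight such lobes, one per 45 degrees, midway between neighbouring filters: round-ended, 14 mm wide, standing out of the disc's edge from 60 to 76 mm from the axis, 12 mm thick. The free gap between two lobes is about 38 mm wide.
- amber (a point): Centre of the amber filter, level with the wheel's top face, 43 mm from the axis. Filters are 25 mm across in thin rings. Counterclockwise seen from above the places are: amber, red, green, blue, dark grey, purple, clear, open hole. The wheel's side face bears a patch of the same colour beside each filter (none at the open hole).
- open_hole (a point): Centre of the open hole (no glass, 27 mm across), level with the wheel's top face, 43 mm from the axis, next to the amber filter on its clockwise side seen from above: one click counterclockwise too many brings it under the lamp.
- beam (a point): Point of the lamp's axis level with the wheel's top face, fixed, 43 mm from the axle, 12 mm straight below the lamp tube.
- glasses: The seven round filter glasses in the wheel, 25 mm across, 43 mm from the axis, standing 2 mm above its top face; same origin and axes as the wheel. Not to be touched.
- reactor: Fixed stainless pressure reactor with a top window, on the base plate below the lamp. Origin on its axis at its underside, 12 mm above the table. 94 mm across, its top 125 mm above the table. On the stand's +y side a gauge 64 mm across, up to 202 mm above the table, its centre 128 mm from the axle; on the -y side two needle valves with black bar handles up to 131 mm above the table.
- wash_bottle: Loose white wash bottle with blue cap, 62 mm across, 185 mm high with its bent spout; origin at the centre of its underside. Leave alone.
- spanner: Loose steel spanner lying flat, 160 mm long along its x axis; origin at its underside. Leave alone.
- jar: Loose small green glass jar with white cap, 40 mm across, 55 mm high; origin at the centre of its underside. Leave alone.
- spare_filter: Loose spare filter in a flat black mount, 35 mm across, 8 mm high; origin at the centre of its underside. Leave alone.
- filter_wheel: The filter wheel with its lobes and glasses; origin on its axis at its underside (160 mm above the table), z up, x axis towards the amber filter, lobes at 22.5 degrees + k x 45 degrees from it. About 0.4 kg. Not to be gripped or forced: a fingertip's push on a lobe is enough.

How it is judged:
At the end, for the whole second after the job is handed in: The amber filter rests clicked in under the lamp: its centre within 4 mm of the lamp's axis, the wheel at rest (horizontal distance between amber and beam below 0.004 m and velocity of joint wheel_angle between -0.1 and 0.1 rad/s); the robot touches nothing.
It fails at once if the open hole comes under the lamp (its centre within 17 mm of the lamp's axis) (horizontal distance between open_hole and beam below 0.017 m).
It fails at once if the robot touches the filter glass (more than 0.5 N) (contact force between any of the arm, the fingers and glasses above 0.5 N).
It fails at once if the wash bottle, spanner, jar or spare filter is moved or lifted more than 10 mm (distance of any of wash_bottle, spanner, jar, spare_filter from where it was at the start of the episode above 0.01 m).
It fails at once if the wheel is gripped or forced (fingers on it with more than 25 N in all) (contact force between the fingers and filter_wheel above 25 N).
It also fails if it takes over 54 s, if anything falls off the work surface, if the arm or the gripper's body presses on something with over 40 N, if the wrist force passes 120 N, or if a joint passes its speed limit or range.

### The arm

A 6-joint arm with a two-finger parallel gripper is mounted at the origin on the work surface. World frame = base frame: x ahead of the robot, y to its left, z up, the work surface at z = 0. Lengths are in m, angles in rad, forces in N, time in s.
With the tool pointing down it reaches from about 0.25 to 0.775 m from the base axis. Payload 4 kg.
Tool frame: the origin (TCP) lies between the finger pads; the fingertips stand 19 mm ahead of it and the grasp point (between the pads) is the TCP (tips_ahead is the distance from the TCP to the fingertips, in m); y points along the fingers, z is the direction in which the jaws open and shut, and the axes are right-handed (so a half turn about y gives the same grasp; the last joint's range is limited). The gripper opens to 94 mm and grips with 3 to 60 N. Pads are 16 mm wide; open, the fingers measure 119 mm over their backs; the gripper's body (75 mm by 177 mm) begins 78 mm behind the grasp point.
Start: joints at [1.017, 0.087, 1.371, -0, 1.684, -0.103], TCP at [0.24, 0.495, 0.225] pointing down, gripper open.
Joint ranges: [-3.1, 3.1], [-0.76, 2.03], [0.27, 2.55], [-1.08, 4.22], [0.17, 2.65], [-2.57, 2.57]. Speed limits (rad/s): [2.79, 2.79, 3.14, 3.14, 3.14, 3.14].

### API

Orientations are given as a unit quaternion [x, y, z, w].
In Python, from workcell import get_obs, snapshot, camera_model, job_done, tips_ahead gives the robot as it stands.
- The arm moves only by the tool step_arm, never from a script. Its arguments are lists of equal length, an entry for each row: "claw": the opening, from -1 (shut) to 1 (fully open); "translation": the shift along the tool's x, y, z in mm, a list of three; "yaw": the turn about the tool's y in degrees. In form: {"claw": [claw, ...], "translation": [[dx, dy, dz], ...], "yaw": [yaw, ...]}. A call has 1 to 8 rows; each row shifts and turns the commanded pose from where the row before left it, along the tool's axes as they then stand; what a row does not reach is not made up. A row lasts 1/8 s, in which the tool goes at most 62.5 mm and 10.7 degrees, less where a joint would pass 70% of its speed; a pose out of reach is approached as far as the arm can. A call is refused whole if a number of a shift passes 62.5 or a number of a turn 10.7, either way. A call with a gripper value outside its range is refused whole. The fingers move at their own pace and stop on an object; "force" is the grip in N (left out, the last holds). Time passes only in rows, so rows that do not move let the fingers close. It gives the time, the measured TCP pose, the force and the opening at its end, in the units of the state.
- get_obs(): the state, without advancing time (a new reading comes with each control period).
- snapshot(name): name is "side" or "top"; returns the picture (400x640x3 uint8, red, green, blue); there is no depth.
- camera_model(name): a dict with "intrinsics" (3x3 intrinsics, pixels), "position" and "rotation" of the camera in the world. Camera axes: x right, y down, z forward; pixel columns grow to the right and rows downward; lengths in m; the calibration is good to about 2 mm. A picture is of the moment at which its call begins. camera_model takes no time and is no camera call.
- job_done(): hands the job in, once; it reports no verdict.
The state is a dict: "clock": time; "joint_pos": joint angles; "qvel": joint speeds; "effort": joint torques, N m; "position": TCP position; "tool_rot": TCP orientation; "contact_force": force on the tool from outside, world axes, zero at the start; "ft_torque": the same for the moment, N m; "opening": finger opening in m.
Only numpy, scipy, OpenCV 4.12 (cv2) and the standard library are available. Lean on these libraries where they do the work, as an engineer would, in place of code of your own. Each camera call takes 0.05 s, during which the arm holds its last target.

## Working session

There is one attempt and no reset: what is moved stays moved. The work goes in short steps, Python scripts to look and compute and a tool call to move; the robot and the scene stay as the last step left them, time stands still between calls to the robot, and variables do not carry over. Pictures are saved under pics/ and viewed, and the job is handed in when it is done.

Besides the shell and the picture viewer there is one more tool, called after "Emit:" as name(argument=value, ...), one argument or row to a line, values as JSON. step_arm: Moves the arm, as the interface text tells. Its arguments: {"type":"object","properties":{"claw":{"type":"array"},"translation":{"type":"array"},"yaw":{"type":"array"},"force":{"type":"number"}},"required":["claw","translation","yaw"]}

```bash
mkdir -p pics
python3 - <<'E'
from workcell import *
import cv2
for n in ("top","side"):
    cv2.imwrite(f"pics/{n}0.png",snapshot(n)[:,:,::-1])
    m=camera_model(n); print(n,m)
print(get_obs())
E
```

```text
top {'intrinsics': array([[405.08485668,   0.        , 324.81481414],
       [  0.        , 405.08485668, 196.62643013],
       [  0.        ,   0.        ,   1.        ]]), 'position': array([0.48160879, 0.04446356, 1.12977246]), 'rotation': array([-0.70444447,  0.70556047, -0.04216209,  0.06453501])}
side {'intrinsics': array([[483.23496297,   0.        , 318.52794794],
       [  0.        , 483.23496297, 199.60502829],
       [  0.        ,   0.        ,   1.        ]]), 'position': array([ 0.62108416, -0.76487559,  0.7239611 ]), 'rotation': array([ 0.88914631, -0.01167615,  0.00869165, -0.45739148])}
{'clock': 0.1, 'joint_pos': array([ 1.01690313e+00,  8.79025144e-02,  1.37207688e+00, -2.76458453e-05,
        1.68358969e+00, -1.03096432e-01]), 'qvel': array([ 0.00125539, -0.0025212 , -0.00212749, -0.00062616, -0.00017302,
        0.00071606]), 'effort': array([ 2.35978579e-03, -3.41253126e+01, -3.03301048e+01,  7.20109278e-02,
        3.04217089e-02, -1.00691261e-04]), 'position': array([0.23940045, 0.49466881, 0.22342278]), 'tool_rot': array([ 0.68988458, -0.15825184,  0.15781935, -0.6885555 ]), 'contact_force': array([ 0.61290145, -0.25388162, -0.63313947]), 'ft_torque': array([ 0.04482854, -0.01296848,  0.0161454 ]), 'opening': 0.09392007022411591}
```

View pics/top0.png

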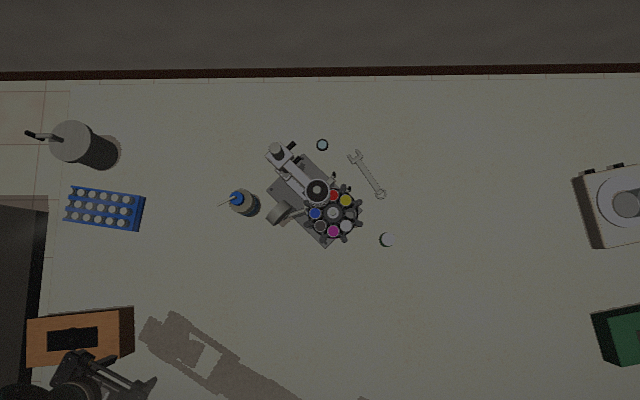

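View pics/side0.png

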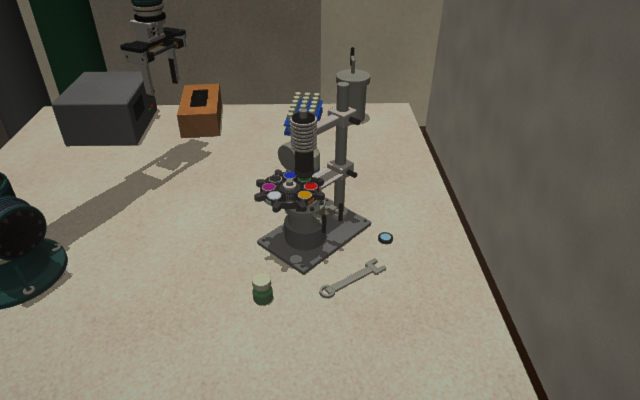

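```bash
cat > h.py <<'E'
import numpy as np
from workcell import *
from scipy.spatial.transform import Rotation as R
def ray(n,u,v):
    m=camera_model(n);K=m["intrinsics"]
    q=m["rotation"]; r=R.from_quat(q) if np.size(q)==4 else R.from_matrix(q)
    return m["position"],r.apply(np.linalg.solve(K,[u,v,1.]))
def onz(n,u,v,z):
    p,d=ray(n,u,v);return p+d*(z-p[2])/d[2]
def proj(n,P):
    m=camera_model(n);r=R.from_quat(m["rotation"]);c=r.inv().apply(np.array(P)-m["position"]);x=m["intrinsics"]@c;return x[:2]/x[2]
E
python3 - <<'E'
from h import *
import cv2
i=cv2.imread("pics/top0.png");c=cv2.resize(i[120:270,215:415],None,fx=4,fy=4,interpolation=cv2.INTER_CUBIC)
cv2.imwrite("pics/topc.png",cv2.convertScaleAbs(c,alpha=1.6))
i=cv2.imread("pics/side0.png");c=cv2.resize(i[70:280,230:400],None,fx=2.8,fy=2.8,interpolation=cv2.INTER_CUBIC)
cv2.imwrite("pics/sidec.png",c)
E
```

```text
(no output)
```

View pics/topc.png

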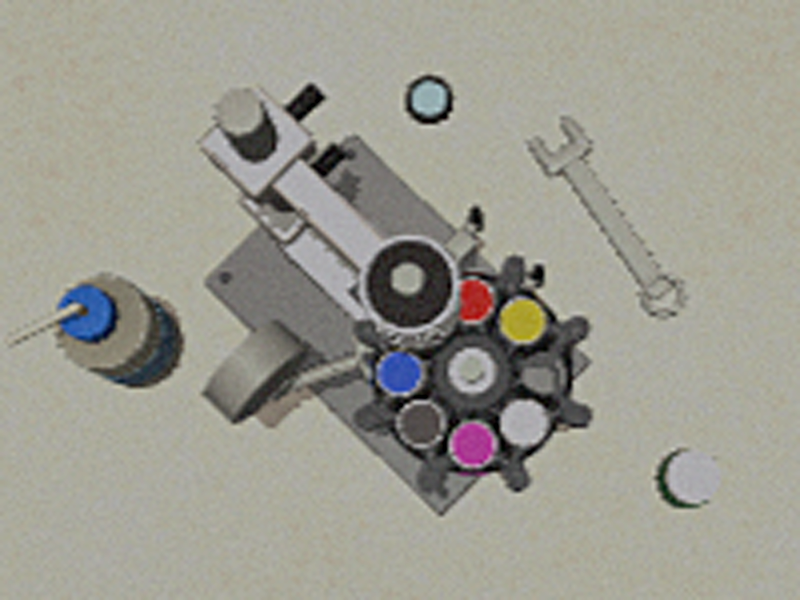

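View pics/sidec.png

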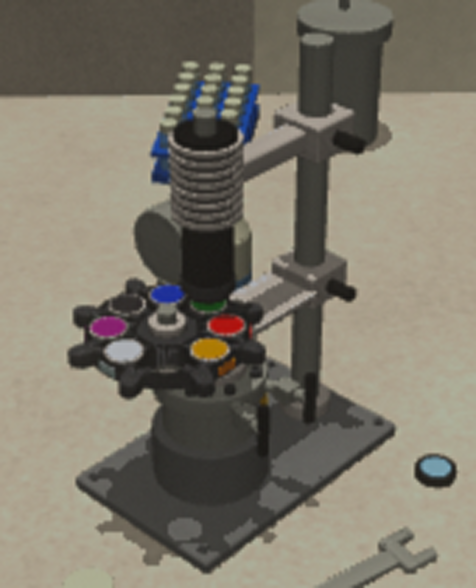

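Run:
```python
from h import *
import cv2
from scipy.optimize import least_squares
pts={}
for k,(x,y) in {0:(522,320),1:(474,299),3:(400,372),5:(472,444),6:(525,422),4:(421,423)}.items():
    pts[k]=onz("top",214.6+x/4,119.6+y/4,.174)[:2]
def f(p): return np.concatenate([pts[k]-p[:2]-.043*np.array([np.cos(p[2]+k*np.pi/4),np.sin(p[2]+k*np.pi/4)]) for k in pts])
s=least_squares(f,[.45,.03,-1.]);print(s.x,np.degrees(s.x[2]),np.round(f(s.x)*1000,1))
th=s.x[2];c=s.x[:2]
print("stand yaw deg",np.degrees(th)+90)
print("column",onz("top",214.6+240/4,119.6+110/4,.347),"hub",onz("top",214.6+472/4,119.6+371/4,.179))
for k in range(8):
    a=th+np.pi/8+k*np.pi/4;print("lobe",k,np.round(np.degrees(a)%360,1),np.round(c+.076*np.array([np.cos(a),np.sin(a)]),4))
for n,x,y,z in (("jar",690,478,.055),("bottle",110,325,.15),("gauge",245,380,.2),("spare",430,99,.008)):print(n,onz("top",214.6+x/4,119.6+y/4,z))
# side crosscheck
for n,(x,y) in {"amber":(210,350),"purple":(108,327),"red":(227,325),"blue":(168,295),"clear":(123,351)}.items():
    print(n,onz("side",229.7+x/2.8,69.7+y/2.8,.174))
o=get_obs();r=R.from_quat(o["tool_rot"]);print(r.as_matrix().round(3))
```

```text
[ 0.58921991  0.05605031 -0.78408518] -44.924771466098 [ 0.1  0.8  0.4 -1.  -0.3  0.1 -0.1  0.4  0.2 -0.4 -0.2  0.1]
stand yaw deg 45.075228533902
column [0.70144445 0.16996142 0.347     ] hub [0.58878313 0.05629043 0.179     ]
lobe 0 337.6 [0.6595 0.0271]
lobe 1 22.6 [0.6594 0.0852]
lobe 2 67.6 [0.6182 0.1263]
lobe 3 112.6 [0.56   0.1262]
lobe 4 157.6 [0.519 0.085]
lobe 5 202.6 [0.519  0.0269]
lobe 6 247.6 [ 0.5602 -0.0142]
lobe 7 292.6 [ 0.6184 -0.0141]
jar [ 0.53161672 -0.08534915  0.055     ]
bottle [0.62111284 0.27919515 0.15      ]
gauge [0.58153772 0.18746958 0.2       ]
spare [0.80365847 0.08803089 0.008     ]
amber [0.61884354 0.02162335 0.174     ]
purple [0.5449809  0.05237975 0.174     ]
red [0.63138917 0.05311371 0.174     ]
blue [0.58765993 0.09449507 0.174     ]
clear [0.55728191 0.02173606 0.174     ]
[[ 0.9   -0.001  0.436]
 [-0.436 -0.002  0.9  ]
 [-0.    -1.    -0.002]]
```

Emit:
step_arm(
  claw=[-1,-1,-1,-1,-1,-1,-1,-1],
  translation=[
    [33,0,-24.5],
    [33,0,-24.5],
    [33,0,-24.5],
    [33,0,-24.5],
    [33,0,-24.5],
    [33,0,-24.5],
    [33,0,-24.5],
    [33,0,-24.5],
  ],
  yaw=[0,0,0,0,0,0,0,0],
)

```text
clock: 1.1
position: [0.3921, 0.2023, 0.224]
tool_rot: [0.689, -0.158, 0.158, -0.689]
contact_force: [0.3, -1.1, 0.1]
opening: 0.0175
```

Emit:
step_arm(
  claw=[-1,-1,-1,-1,-1],
  translation=[
    [33,0,-24.5],
    [33,0,-24.5],
    [33,0,-24.5],
    [33,0,-24.5],
    [0,0,0],
  ],
  yaw=[0,0,0,0,0],
)

```text
clock: 1.72
position: [0.4684, 0.0559, 0.2236]
tool_rot: [0.689, -0.16, 0.159, -0.689]
contact_force: [0.2, 0.3, 0.1]
opening: 0.0005
```

Emit:
step_arm(
  claw=[-1,-1,-1,-1,-1,-1,-1,-1],
  translation=[
    [0,0,0],
    [0,0,0],
    [0,0,0],
    [0,0,0],
    [0,0,0],
    [0,0,0],
    [0,0,0],
    [0,0,0],
  ],
  yaw=[10,10,10,10,10,10,10,10],
)

```text
clock: 2.72
position: [0.4673, 0.059, 0.2242]
tool_rot: [-0.425, 0.565, -0.565, 0.425]
contact_force: [-0.3, 1.1, 0.0]
opening: 0.0002
```

Emit:
step_arm(
  claw=[-1,-1,-1,-1,-1,-1,-1,-1],
  translation=[
    [0,0,0],
    [0,0,0],
    [0,0,0],
    [0,0,0],
    [0,0,0],
    [0,0,0],
    [0,0,0],
    [0,0,0],
  ],
  yaw=[10.5,10.5,10.5,10.5,10.5,10.5,10.5,0],
)

```text
clock: 3.72
position: [0.4674, 0.0588, 0.2242]
tool_rot: [-0.006, 0.707, -0.707, 0.005]
contact_force: [0.8, -0.3, -0.5]
opening: 0.0004
```

```bash
cat > st.py <<'E'
from h import *
o=get_obs();M=R.from_quat(o["tool_rot"]).as_matrix();C=np.array([.589,.0548])
d=o["position"][:2]-C
print("t",o["clock"],"p",o["position"].round(4),"r",np.hypot(*d).round(4),"phi",np.degrees(np.arctan2(d[1],d[0])).round(1)%360,"zdir",np.degrees(np.arctan2(M[1,2],M[0,2])).round(2),"F",o["contact_force"].round(1),"op",o["opening"].round(4),"j",o["joint_pos"].round(2))
print(M.round(3))
E
python3 st.py
```

```text
Traceback (most recent call last):
  File "st.py", line 4, in <module>
    print("t",o["clock"],"p",o["position"].round(4),"r",np.hypot(*d).round(4),"phi",np.degrees(np.arctan2(d[1],d[0])).round(1)%360,"zdir",np.degrees(np.arctan2(M[1,2],M[0,2])).round(2),"F",o["contact_force"].round(1),"op",o["opening"].round(4),"j",o["joint_pos"].round(2))
                                                                                                                                                                                                                              ^^^^^^^^^^^^^^^^^^
AttributeError: 'float' object has no attribute 'round'
```

```bash
sed -i 's/o\["opening"\].round(4)/round(o["opening"],4)/' st.py; python3 st.py
python3 - <<'E'
from h import *
import cv2
a=snapshot("top")[120:270,260:410,::-1];b=snapshot("side")[70:280,200:400,::-1]
cv2.imwrite("pics/a1.png",np.hstack([cv2.resize(cv2.convertScaleAbs(a,alpha=1.6),(400,400)),cv2.resize(b,(381,400))]))
E
```

```text
t 3.725 p [0.4674 0.0588 0.2242] r 0.1216 phi 178.1 zdir -89.14 F [ 0.8 -0.3 -0.5] op 0.0004 j [ 0.   -0.09  1.55  0.    1.68  1.56]
[[-1.    -0.001  0.015]
 [-0.015  0.001 -1.   ]
 [ 0.001 -1.    -0.001]]
```

View pics/a1.png

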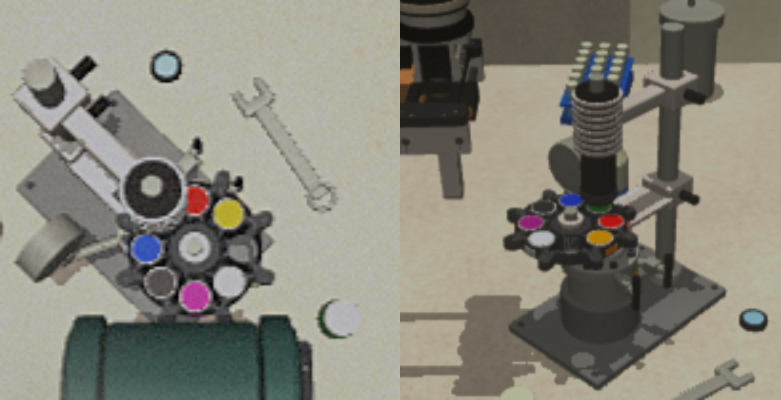

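Run:
```python
from h import *
for z in (.3,.35,.4,.45): print(z,onz("top",283,239,z).round(3),onz("top",372,239,z).round(3))
import cv2
cv2.imwrite("pics/s2.png",snapshot("side")[:,:,::-1])
```

```text
0.3 [0.521 0.156 0.3  ] [ 0.52  -0.025  0.3  ]
0.35 [0.518 0.15  0.35 ] [ 0.518 -0.021  0.35 ]
0.4 [0.516 0.143 0.4  ] [ 0.516 -0.017  0.4  ]
0.45 [0.514 0.136 0.45 ] [ 0.513 -0.013  0.45 ]
```

View pics/s2.png

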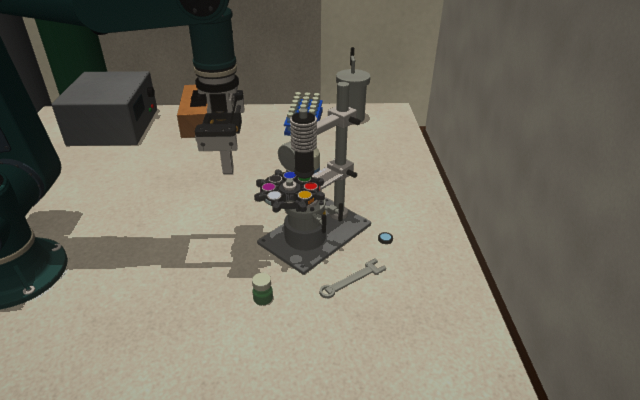

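Emit:
step_arm(
  claw=[-1,-1,-1,-1],
  translation=[
    [0,15,4],
    [0,15,0],
    [0,15,0],
    [0,0,0],
  ],
  yaw=[1,0,0,0],
)

```text
clock: 4.38
position: [0.4668, 0.0539, 0.1771]
tool_rot: [0.0, 0.707, -0.707, -0.004]
contact_force: [0.0, 0.4, -0.0]
opening: 0.0005
```

Emit:
step_arm(
  claw=[-1,-1,-1,-1,-1,-1],
  translation=[
    [-10,0,0],
    [-10,0,0],
    [-10,0,0],
    [-9,0,0],
    [-8,0,0],
    [0,0,0],
  ],
  yaw=[0,0,0,0,0,0],
)

```text
clock: 5.12
position: [0.5155, 0.0536, 0.1793]
tool_rot: [0.002, 0.707, -0.707, -0.002]
contact_force: [0.1, 0.4, 0.4]
opening: 0.0004
```

```bash
python3 st.py
python3 - <<'E'
from h import *
import cv2
a=snapshot("top")[120:270,260:410,::-1];b=snapshot("side")[130:240,220:350,::-1]
cv2.imwrite("pics/a3.png",np.hstack([cv2.resize(cv2.convertScaleAbs(a,alpha=1.6),(330,330)),cv2.resize(b,(390,330))]))
E
```

```text
t 5.125 p [0.5155 0.0536 0.1793] r 0.0735 phi 180.9 zdir -90.33 F [0.1 0.4 0.4] op 0.0004 j [-0.01  0.03  1.52  0.    1.59  1.57]
[[-1.    -0.    -0.006]
 [ 0.006  0.    -1.   ]
 [ 0.    -1.    -0.   ]]
```

View pics/a3.png

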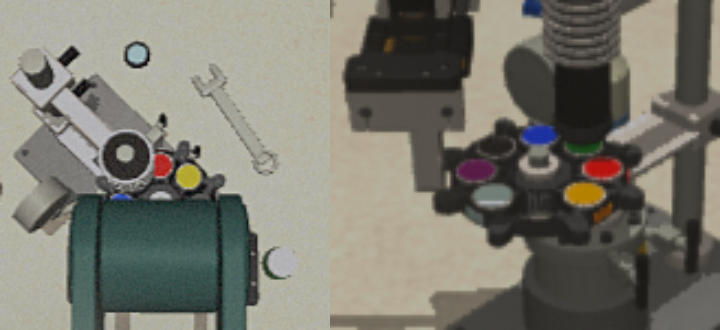

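Emit:
step_arm(
  claw=[-1,-1,-1,-1,-1,-1,-1,-1],
  translation=[
    [0,0,3.9],
    [0,0,3.9],
    [0,0,3.9],
    [0,0,3.9],
    [0,0,3.9],
    [0,0,3.9],
    [0,0,3.9],
    [0,0,3.9],
  ],
  yaw=[-3,-3,-3,-3,-3,-3,-3,-3],
)

```text
clock: 6.22
position: [0.5202, 0.0252, 0.1796]
tool_rot: [-0.146, 0.693, -0.69, 0.147]
contact_force: [0.4, 4.0, -0.5]
opening: 0.0001
```

```bash
python3 st.py
```

```text
t 6.225 p [0.5202 0.0252 0.1796] r 0.0749 phi 203.3 zdir -66.13 F [ 0.4  4.  -0.5] op 0.0001 j [-0.06  0.04  1.51  0.    1.59  1.09]
[[-0.914  0.     0.405]
 [-0.405  0.004 -0.914]
 [-0.002 -1.    -0.004]]
```

Emit:
step_arm(
  claw=[-1,-1,-1,-1,-1,-1,-1,-1],
  translation=[
    [0,0,3.9],
    [0,0,3.9],
    [0,0,3.9],
    [0,0,3.9],
    [0,0,3.9],
    [0,0,3.9],
    [0,0,3.9],
    [0,0,0],
  ],
  yaw=[-3,-3,-3,-3,-3,-3,-3,0],
)

```text
clock: 7.22
position: [0.535, 0.0002, 0.1795]
tool_rot: [-0.268, 0.654, -0.654, 0.268]
contact_force: [0.2, -0.1, 0.5]
opening: 0.0007
```

```bash
python3 st.py
python3 - <<'E'
from h import *
import cv2
a=snapshot("top")[120:270,260:410,::-1];b=snapshot("side")[130:240,220:350,::-1]
cv2.imwrite("pics/a4.png",np.hstack([cv2.resize(cv2.convertScaleAbs(a,alpha=1.6),(330,330)),cv2.resize(b,(390,330))]))
E
```

```text
t 7.225 p [5.350e-01 2.000e-04 1.795e-01] r 0.0768 phi 225.3 zdir -45.38 F [ 0.2 -0.1  0.5] op 0.0007 j [-0.11  0.07  1.48  0.    1.59  0.69]
[[-0.712 -0.     0.702]
 [-0.702  0.    -0.712]
 [-0.    -1.    -0.   ]]
```

View pics/a4.png

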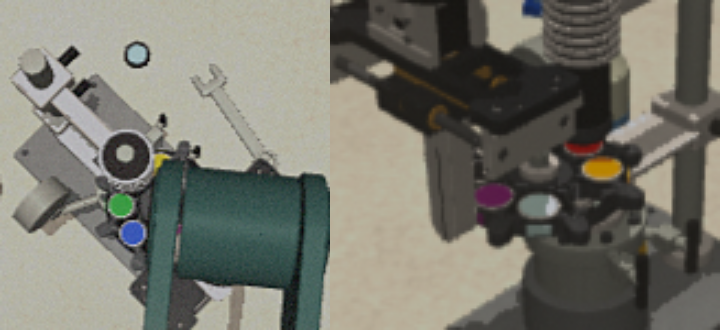

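Run:
```python
from h import *
for z in (.224,.3,.35,.4,.45,.5): print(z,proj("side",[.467,.059,z]).round(0))
import cv2
cv2.imwrite("pics/s4.png",snapshot("side")[:,:,::-1])
```

```text
0.224 [228. 164.]
0.3 [223. 130.]
0.35 [220. 105.]
0.4 [217.  79.]
0.45 [214.  51.]
0.5 [210.  21.]
```

View pics/s4.png

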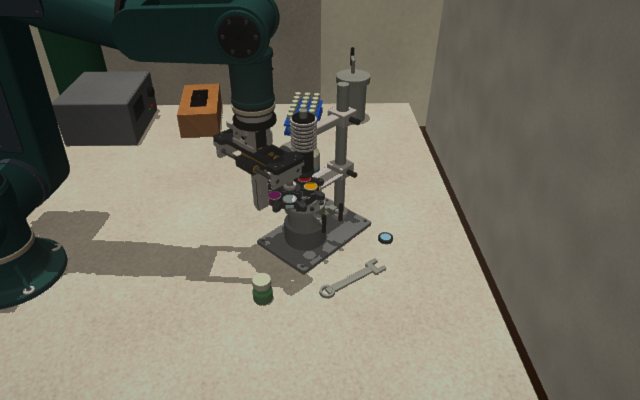

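Emit:
step_arm(
  claw=[-1,-1,-1,-1,-1,-1,-1,-1],
  translation=[
    [-0.3,0,3.9],
    [-0.3,0,3.9],
    [-0.3,0,3.9],
    [-0.2,0,3.9],
    [-0.2,0,3.9],
    [-0.2,0,3.9],
    [-0.2,0,3.9],
    [0,0,0],
  ],
  yaw=[-3,-3,-3,-3,-3,-3,-3,0],
)

```text
clock: 8.38
position: [0.5574, -0.0144, 0.1794]
tool_rot: [-0.384, 0.595, -0.594, 0.383]
contact_force: [-2.1, 0.1, 0.7]
opening: 0.0008
```

```bash
python3 st.py
```

```text
t 8.375 p [ 0.5574 -0.0144  0.1794] r 0.0761 phi 245.4 zdir -24.38 F [-2.1  0.1  0.7] op 0.0008 j [-0.13  0.12  1.43 -0.    1.6   0.3 ]
[[-0.413 -0.002  0.911]
 [-0.911  0.    -0.413]
 [ 0.001 -1.    -0.002]]
```

Emit:
step_arm(
  claw=[-1,-1,-1,-1,-1,-1,-1,-1],
  translation=[
    [-0.2,0,3.9],
    [-0.2,0,3.9],
    [-0.2,0,3.9],
    [-0.2,0,3.9],
    [-0.2,0,3.9],
    [-0.2,0,3.9],
    [-0.2,0,3.9],
    [-0.2,0,3.9],
  ],
  yaw=[-3,-3,-3,-3,-3,-3,-3,-3],
)

```text
clock: 9.38
position: [0.5889, -0.0201, 0.1795]
tool_rot: [0.498, -0.501, 0.502, -0.499]
contact_force: [0.0, -0.3, -0.1]
opening: 0.0006
```

```bash
python3 st.py
python3 - <<'E'
from h import *
import cv2
a=snapshot("top")[120:270,260:410,::-1];b=snapshot("side")[130:240,220:350,::-1]
cv2.imwrite("pics/a5.png",np.hstack([cv2.resize(cv2.convertScaleAbs(a,alpha=1.6),(330,330)),cv2.resize(b,(390,330))]))
E
python3 st.py
```

```text
t 9.375 p [ 0.5889 -0.0201  0.1795] r 0.0749 phi 270.0 zdir -0.3 F [ 0.  -0.3 -0.1] op 0.0006 j [-0.13  0.19  1.35  0.    1.61 -0.13]
[[-0.005  0.001  1.   ]
 [-1.     0.    -0.005]
 [-0.    -1.     0.001]]
t 9.475 p [ 0.5889 -0.0202  0.1794] r 0.075 phi 270.0 zdir -0.38 F [ 0.9 -0.1 -0.5] op 0.0004 j [-0.13  0.19  1.35  0.    1.61 -0.12]
[[-0.007  0.001  1.   ]
 [-1.     0.    -0.007]
 [-0.    -1.     0.001]]
```

View pics/a5.png

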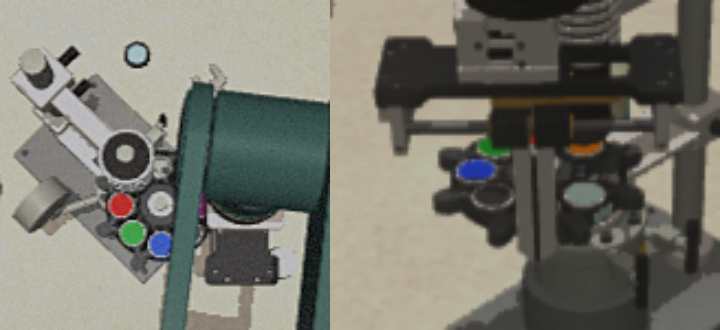

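Emit:
step_arm(
  claw=[-1,-1,-1,-1,-1,-1,-1,-1],
  translation=[
    [8,0,0],
    [12,0,0],
    [20,0,0],
    [25,0,0],
    [30,-10,0],
    [30,-20,0],
    [30,-20,0],
    [30,0,0],
  ],
  yaw=[0,0,0,0,0,0,0,0],
)

```text
clock: 10.48
position: [0.5878, -0.2082, 0.2322]
tool_rot: [0.498, -0.5, 0.503, -0.499]
contact_force: [-0.3, 0.4, 0.5]
opening: 0.0004
```

Emit:
step_arm(
  claw=[-1,-1,-1,-1,-1],
  translation=[
    [30,0,0],
    [20,0,0],
    [0,0,0],
    [0,0,0],
    [0,0,0],
  ],
  yaw=[0,0,0,0,0],
)

```text
clock: 11.1
position: [0.5874, -0.2542, 0.2296]
tool_rot: [-0.499, 0.501, -0.501, 0.499]
contact_force: [0.1, -0.8, 0.1]
opening: 0.0002
```

```bash
python3 st.py
python3 - <<'E'
from h import *
import cv2
t=snapshot("top")[:,:,::-1];s=snapshot("side")[:,:,::-1]
cv2.imwrite("pics/t6.png",t)
a=t[120:270,215:415];b=s[130:240,220:350]
cv2.imwrite("pics/a6.png",np.hstack([cv2.resize(cv2.convertScaleAbs(a,alpha=1.6),(440,330)),cv2.resize(b,(350,330))]))
E
```

```text
t 11.1 p [ 0.5874 -0.2542  0.2296] r 0.309 phi 269.7 zdir -0.25 F [ 0.1 -0.8  0.1] op 0.0002 j [-0.5   0.29  1.13  0.    1.73 -0.49]
[[-0.004  0.     1.   ]
 [-1.     0.    -0.004]
 [-0.    -1.     0.   ]]
```

View pics/a6.png

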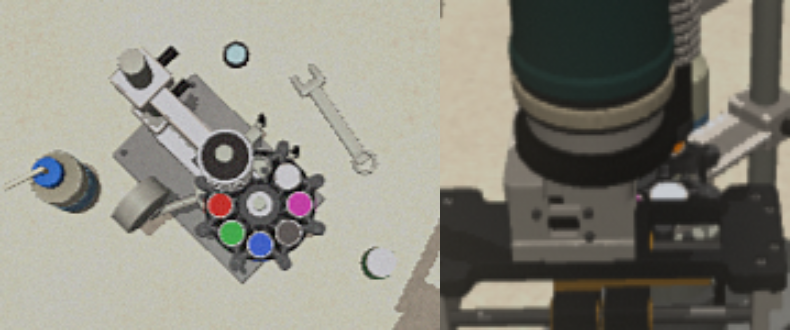

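Run:
```python
from h import *
s=2.2
from scipy.optimize import least_squares
pts={k:onz("top",214.8+x/s,119.8+y/s,.174)[:2] for k,(x,y) in {1:(220,205),2:(232,233),3:(260,244),4:(289,232),5:(300,204),6:(289,177)}.items()}
def f(p): return np.concatenate([pts[k]-p[:2]-.043*np.array([np.cos(p[2]+k*np.pi/4),np.sin(p[2]+k*np.pi/4)]) for k in pts])
r=least_squares(f,[.59,.055,.8]);print(r.x,np.degrees(r.x[2]),np.round(f(r.x)*1e3,1))
job_done()
```

```text
[0.58841824 0.05518563 0.78713388] 45.09944900714683 [-0.4  0.4 -0.3  0.   0.4  0.4  0.6 -0.3  0.3  0.2 -0.7 -0.8]
the job is handed in; nothing more can be done
```

The wheel has been flicked two clicks counterclockwise and the amber filter now sits clicked in under the lamp. I handed the job in at about 11 s of the 54 s allowed.

- **How it was done:** the first pictures showed green under the lamp, so amber was two clicks short. With the jaws shut, I put the fingertips in the gap between two lobes and pushed them along the wheel's edge through 90 degrees. I then drew the hand straight out and away.
- **Forces:** the highest contact force I read was about 4 N. It read near zero at each click and after pulling away.
- **Final position:** the last top picture shows red next counterclockwise of the lamp and the open hole one place clockwise. A fit to the visible filters puts amber at 45.1 degrees, against 45.1 degrees for the lamp direction, measured from the starting picture. I measured the lamp direction from where the wheel was resting at the start, so the two values are not fully independent. At 43 mm from the axle, the difference between them is well under 1 mm.
- **Surroundings:** the bottle, jar, spanner and spare filter look unmoved in the top picture; I did not measure them.
- **Disagreement:** the two cameras differed by 3 to 4 mm in y for the filter centres. I aimed in between, which was well within the gap's play. The arm blocked the side view at the end, so the final check rests on the top camera alone.

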